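Level the closet shelf with a spirit level and its levelling foot

TASK

Level the small melamine shelf that stands on the closet deck: push the spirit level back across its board until the level's long side lies flush against the rear upstand, then turn the hand knob of the levelling foot until the bubble sits centred between its two lines. Then press the level firmly down onto the board from above, and finish while still pressing it, bubble still centred; leave the clothes peg, the deodoriser and the glass jar where they are.

Things in the scene. Friction and masses are not known exactly. Their poses are not given: they have to be found in the camera images.
- level_center (a point): Spirit level: straight aluminium bar, 180 mm long (its y axis), 26 mm wide (x), 40 mm tall (z), about 0.3 kg, black end caps, loose on the shelf board. This point is its centre, 20 mm above the board and 20 mm below its flat top. A 50 mm window in the middle of the top shows the vial; the top is solid to press on everywhere, window included.
- bubble (a joint): Bubble's place in the level's vial, m along the level's +y, 0 = centred, stops at 0.018. It moves to the higher end, 1 mm per 0.001 rad of tilt along the level, and settles in about 1 s. The bubble is 12 mm long and the vial's two black lines are 17 mm apart: between the lines means within 2.5 mm of 0. At the start it stands 5 to 14 mm to the +y side.
- upstand_foot (a point): On the shelf board's top at the foot of the rear upstand's front face, midway along it. x points back into the upstand, y along the shelf toward its end panel, z up. The upstand is 16 mm thick and stands 30 mm above the board along all its length; the board reaches 184 mm forward of this point.
- knob_grip (a point): Round fluted black hand knob of the levelling foot, 38 mm across, 26 mm tall, above the board near its -y end. This point is on its upright axis at mid height, about 27 mm above the board; the axis stays put. Clockwise seen from above raises that end: 6.5 mm a turn, bubble 3 mm per rad toward -y. 2 to 4.3 rad clockwise are needed; 0.06 N m stiff, stays where left, travels further both ways.
- puck_mid (a point): Bystander on the deck: round white plastic shoe deodoriser, 72 mm across, 28 mm tall, grey button on top; point on its axis 14 mm up.
- votive_mid (a point): Bystander on the deck: empty clear glass votive jar, 62 mm across, 62 mm tall; point on its axis half-way up.
- peg_mid (a point): Bystander: wooden clothes peg lying flat on the shelf board near its front edge and end panel, 72 mm long (x), 15 mm wide, 10 mm high; point at its centre.
- board: Board of the grey melamine shelf: 400 mm long (y), 184 mm deep (x), 16 mm thick, top about 120 mm above the deck; origin on its top, 84 mm forward of the upstand's face, mid-length. The shelf does not slide. It tips only about the foot of its end panel (+y end), by under a degree, as the foot at its -y end is screwed up or down; that end is low at the start.
There are look-alikes about, which are no part of the job. Of the things that look like the part that bears level_center, the middle-sized one is meant.

How it is judged:
By the outcome, as a careful person would: the job done as asked, in the order asked, and still so for the second after the job is handed in, while the arm keeps its last pose, push and grip.
It also fails if it takes over 72 s, if anything falls off the work surface, if the arm or the gripper's body presses on something with over 40 N, if the wrist force passes 120 N, or if a joint passes its speed limit or range.

ROBOT

A 6-joint arm with a two-finger parallel gripper is mounted at the origin on the work surface. World frame = base frame: x ahead of the robot, y to its left, z up, the work surface at z = 0. Lengths are in m, angles in rad, forces in N, time in s.
With the tool pointing down it reaches from about 0.225 to 0.875 m from the base axis. Payload 3.4 kg.
Tool frame: the origin (TCP) lies at the very end of the fingers, on their centre line; the grasp point (between the pads) lies 19 mm behind it (grip_depth is the distance from the TCP to the grasp point, in m); x points along the fingers, z is the direction in which the jaws open and shut, and the axes are right-handed (so a half turn about x gives the same grasp; the last joint's range is limited). The gripper opens to 85 mm and grips with 20 to 120 N. Pads are 22 mm wide; open, the fingers measure 114 mm over their backs; the gripper's body (76 mm by 85 mm) begins 54 mm behind the grasp point. The pads swing forward as they close: fully open they stand 13 mm farther back than shut.
Start: joints at [1.028, 0.276, 1.505, -0, 1.361, -0.121], TCP at [0.235, 0.525, 0.231] pointing down, gripper open.
Joint ranges: [-2.89, 2.89], [-0.75, 2.08], [0.22, 2.7], [-1.18, 4.32], [0.11, 2.71], [-2.7, 2.7]. Speed limits (rad/s): [2.57, 2.57, 3.14, 3.14, 3.14, 3.14].

INTERFACE

Orientations are given as a unit quaternion [w, x, y, z].
In Python, from rig import get_state, get_image, sign_off, grip_depth gives the robot as it stands. The module is installed in compiled form; this text tells all that it offers.
- The arm moves only by the tool arm_command, never from a script. Its argument "series" is a list of rows, each an object with "dp": the shift along the tool's x, y, z scaled (see below), a list of three; "angular": the turn, a rotation vector about the tool's x, y, z scaled (see below), a list of three; "gripper": the finger opening in mm, from 0 to 85.4. A call has exactly 8 rows; each row shifts and turns the pose as measured when the row begins, along the tool's axes as they then stand; what a row does not reach is not made up. The controller multiplies each number of a shift by 0.12 m and each number of a turn by 90 degrees. A row lasts 1/8 s, in which the tool goes at most 62.5 mm and 10.7 degrees, less where a joint would pass 70% of its speed; a pose out of reach is approached as far as the arm can. A call with a number of a shift or a turn outside -1 to 1 is refused whole. A call with a gripper value outside its range is refused whole. The fingers move at their own pace and stop on an object; "grip_force" is the grip in N (left out, the last holds). Time passes only in rows, so rows that do not move let the fingers close, or fill a call up. It gives the time, the measured TCP pose, the force and the opening at its end, in the units of the state.
- get_state(): the state, without advancing time (a new reading comes with each control period).
- get_image(name): name is "scene" or "top"; returns a dict with "image" (480x640x3 uint8, blue, green, red), "depth" (480x640 float32, m along the optical axis (not along the pixel's ray), 0 where there is no reading), "mtx" (3x3 intrinsics, pixels), "k1" (the pictures are not rectified: a ray, as slopes to the right and down, at radius r is drawn at 1 + k1 r^2 times it, then the intrinsics apply), "view" (4x4, takes a point from world to camera coordinates). Camera axes: x right, y up, looking along -z (the intrinsics and any distortion apply to the point x, -y, -z); pixel columns grow to the right and rows downward; lengths in m; the calibration is good to about 2 mm. A picture is of the moment at which its call begins.
- sign_off(): hands the job in, once; it reports no verdict.
The state is a dict: "clock": time; "qpos": joint angles; "qd": joint speeds; "effort": joint torques, N m; "position": TCP position; "ee_rot": TCP orientation; "contact_force": force on the tool from outside, world axes, zero at the start; "moment": the same for the moment, N m; "width": finger opening in m.
Only numpy, scipy, OpenCV 4.12 (cv2) and the standard library are available. Lean on these libraries where they do the work, as an engineer would, in place of code of your own. Each camera call takes 0.05 s, during which the arm holds its last target. There are 200 camera calls.

## Working session

There is one attempt and no reset: what is moved stays moved. The work goes in short steps, Python scripts to look and compute and a tool call to move; the robot and the scene stay as the last step left them, time stands still between calls to the robot, and variables do not carry over. Pictures are saved under pics/ and viewed, about 8 in all and at most 12, crops included, and the job is handed in when it is done.

Besides the shell and the picture viewer there is one more tool, called after ">>>" as name([rows], argument=value, ...), one row to a line, values as JSON. arm_command: Moves the arm, as the interface text tells. Its arguments: {"type":"object","properties":{"series":{"type":"array","items":{"type":"object","properties":{"dp":{"type":"array","items":{"type":"number"}},"angular":{"type":"array","items":{"type":"number"}},"gripper":{"type":"number"}}}},"grip_force":{"type":"number"}},"required":["series"]}

```bash
mkdir -p pics; cat > h.py <<'E'
import numpy as np, cv2
from rig import get_state, get_image, sign_off, grip_depth
def cam(n):
    d=get_image(n); return d
def ray(d,u,v):
    K=d["mtx"]; p=cv2.undistortPoints(np.array([[[u,v]]],float),K,np.array([d["k1"],0,0,0.])).ravel()
    R=d["view"][:3,:3];t=d["view"][:3,3]
    return -R.T@t, R.T@np.array([p[0],-p[1],-1.])
def onz(d,u,v,z):
    o,r=ray(d,u,v); return o+r*(z-o[2])/r[2]
def ondepth(d,u,v):
    o,r=ray(d,u,v); return o+r*float(d["depth"][int(v),int(u)])
def proj(d,P):
    c=d["view"]@np.append(P,1); x,y=c[0]/-c[2],-c[1]/-c[2]; f=1+d["k1"]*(x*x+y*y); K=d["mtx"]
    return K[0,0]*x*f+K[0,2],K[1,1]*y*f+K[1,2]
E
python3 - <<'E'
from h import *
for n in("scene","top"):
    d=cam(n);cv2.imwrite(f"pics/{n}0.png",d["image"]);print(n,d["mtx"],d["k1"],d["view"].round(3))
print(get_state(),grip_depth)
E
```

```text
scene [[571.64899462   0.         316.85618224]
 [  0.         571.64899462 240.24011659]
 [  0.           0.           1.        ]] -0.0927798996134319 [[-0.364  0.931  0.019  0.148]
 [-0.56  -0.235  0.795  0.166]
 [ 0.744  0.279  0.607 -1.513]
 [ 0.     0.     0.     1.   ]]
top [[458.67652466   0.         317.38009216]
 [  0.         458.67652466 242.5715986 ]
 [  0.           0.           1.        ]] -0.1170821140313949 [[-0.043 -0.999 -0.005  0.002]
 [ 0.971 -0.043  0.234 -0.482]
 [-0.234  0.005  0.972 -1.029]
 [ 0.     0.     0.     1.   ]]
{'clock': 0.1, 'qpos': array([ 1.02798428e+00,  2.76537001e-01,  1.50599724e+00,  4.71719986e-05,
        1.36066988e+00, -1.20999130e-01]), 'qd': array([ 0.00118827, -0.00223686, -0.00228003, -0.00050452,  0.00144816,
        0.00071172]), 'effort': array([ 2.02811323e-03, -4.17703092e+01, -2.46404225e+01,  2.29066991e-04,
        5.69139433e-03,  2.55960714e-05]), 'position': array([0.23516746, 0.52421519, 0.2305269 ]), 'ee_rot': array([ 0.59307637, -0.38447949,  0.59411495,  0.38400959]), 'contact_force': array([-0.24602127,  0.08967323, -0.11236222]), 'moment': array([ 0.05458083, -0.03137102,  0.04444485]), 'width': 0.08533723393948105} 0.0187
```

View pics/scene0.png

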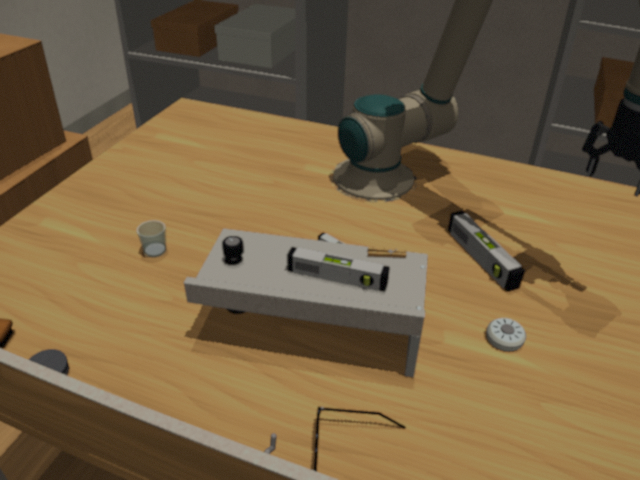

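View pics/top0.png

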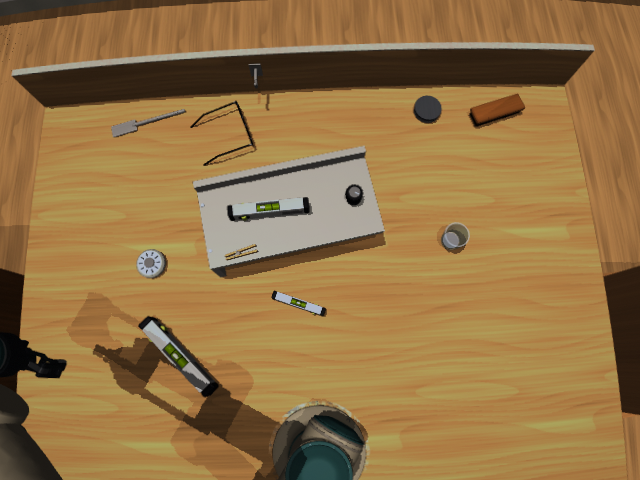

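The scene view shows the shelf with its level at about (338,268) and the knob at (233,248). The top view shows the level at (268,208), the knob at (355,194), the upstand running from (195,185) to (365,152), and the peg at (241,252). The level on the shelf is the middle-sized one.

```bash
python3 - <<'E'
from h import *
im=cv2.imread("pics/top0.png")
cv2.imwrite("pics/crop0.png",cv2.resize(im[140:290,190:390],None,fx=4,fy=4,interpolation=cv2.INTER_CUBIC))
d=cam("top")
o,r=ray(d,320,240);print("cam",o,r)
for nm,u,v in [("level",268,207),("winL",257,207),("knob",354,192),("board",300,235),("board2",220,225),("ups",280,168),("upsL",197,185),("upsR",364,152),("brdFR",383,233),("brdFL",212,267),("capL",231,212),("capR",306,204)]:
    print(nm,ondepth(d,u,v).round(4))
hsv=cv2.cvtColor(d["image"],cv2.COLOR_BGR2HSV)
m=cv2.inRange(hsv,(28,100,60),(50,255,255))
n,l,s,c=cv2.connectedComponentsWithStats(m)
print([(s[i].tolist(),c[i].round(1).tolist()) for i in range(1,n) if s[i,4]>20])
E
```

```text
cam [ 0.22771184 -0.0127549   1.11296085] [ 0.23931083 -0.01113354 -0.97091217]
level [0.543  0.0869 0.1562]
winL [0.5441 0.1111 0.1563]
knob [ 0.568  -0.1032  0.16  ]
board [0.4866 0.0201 0.1175]
board2 [0.5174 0.2004 0.1198]
ups [0.6367 0.0591 0.1491]
upsL [0.605  0.2475 0.1495]
upsR [ 0.6695 -0.1338  0.1448]
brdFR [ 0.5136 -0.1848 -0.0017]
brdFL [0.4211 0.2171 0.1219]
capL [0.5345 0.168  0.1587]
capR [0.5444 0.0033 0.1613]
[([261, 203, 18, 8, 91], [271.1, 206.3]), ([257, 205, 7, 6, 26], [259.1, 208.1]), ([291, 299, 15, 8, 55], [297.8, 302.8]), ([165, 344, 22, 24, 164], [175.1, 355.0])]
```

View pics/crop0.png

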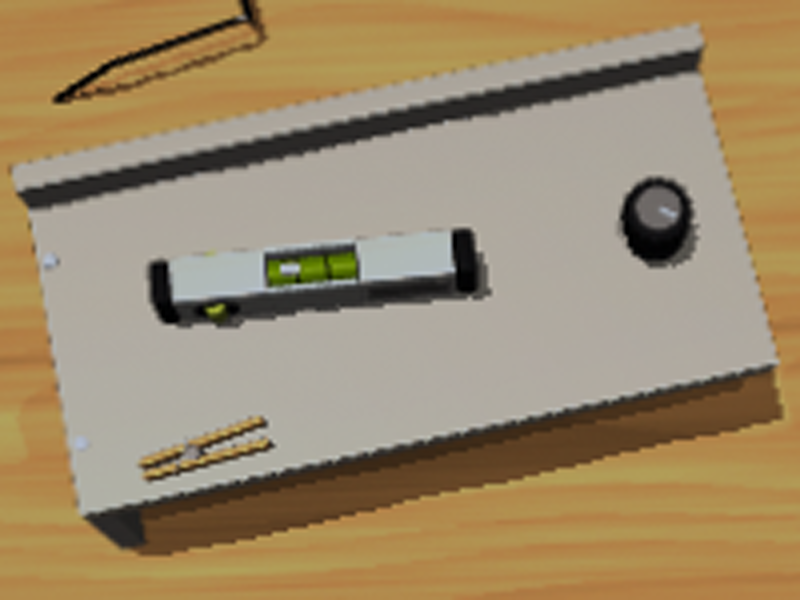

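The crop shows the bubble at the +y side of the vial (crop 290,268, in a window spanning 267–357), the upstand's foot running from (35,207) to (700,70), and the knob top at (660,205). Next I work out the geometry.

```bash
python3 - <<'E'
from h import *
from scipy.spatial.transform import Rotation as R
d=cam("top")
c=lambda x,y:(190+x/4-.4,140+y/4-.4)
def P(x,y,z): return onz(d,*c(x,y),z)
a,b=P(35,207,.120),P(700,70,.117); a2,b2=P(20,192,.150),P(700,47,.147)
for p,q in((a,b),(a2,b2)): v=p-q; print("ups",p.round(4),q.round(4),np.degrees(np.arctan2(v[0],v[1])))
# level top surface corners (z .159): back-left, back-right, front-left, front-right
L=[P(152,262,.159),P(470,229,.159),P(158,302,.159),P(474,268,.159)]
for p in L: print("lev",p.round(4))
v=L[0]-L[1];print("levyaw",np.degrees(np.arctan2(v[0],v[1])),np.linalg.norm(v),"cen",np.mean(L,0))
print("knob top",P(660,206,.157))
print("peg",P(205,447,.128))
s=get_state();q=s["ee_rot"];M=R.from_quat(q,scalar_first=True).as_matrix();print(M.round(3))
# green window profile
g=d["image"].astype(float)
E
```

```text
ups [0.6007 0.2519 0.12  ] [ 0.6691 -0.1378  0.117 ] -9.957043363309706
ups [0.5989 0.2527 0.15  ] [ 0.6701 -0.135   0.147 ] -10.409048846787886
lev [0.5507 0.1755 0.159 ]
lev [5.615e-01 3.000e-04 1.590e-01]
lev [0.5275 0.1721 0.159 ]
lev [ 0.539  -0.0011  0.159 ]
levyaw -3.5576145211409007 0.17559190587957937 cen [0.54467895 0.08671905 0.159     ]
knob top [ 0.57107381 -0.10492645  0.157     ]
peg [0.45238569 0.15164586 0.128     ]
[[-0.001 -0.912  0.409]
 [-0.001  0.409  0.912]
 [-1.     0.    -0.001]]
```

>>> arm_command([
  {"angular":[-0.096,0,0],"dp":[0,0,0],"gripper":50},
  {"angular":[-0.096,0,0],"dp":[0,0,0],"gripper":50},
  {"angular":[-0.096,0,0],"dp":[0,0,0],"gripper":50},
  {"angular":[-0.096,0,0],"dp":[0,0,0],"gripper":50},
  {"angular":[0,0,0],"dp":[0,-0.17,-0.45],"gripper":50},
  {"angular":[0,0,0],"dp":[0,-0.17,-0.45],"gripper":50},
  {"angular":[0,0,0],"dp":[0,-0.17,-0.45],"gripper":50},
  {"angular":[0,0,0],"dp":[0,-0.17,-0.45],"gripper":50},
])

```text
clock: 1.2
position: [0.36, 0.3272, 0.2286]
ee_rot: [-0.444, 0.55, -0.446, -0.55]
contact_force: [0.5, 0.5, 0.0]
width: 0.0506
```

```bash
cat >> h.py <<'E'
from scipy.spatial.transform import Rotation as Rn
def to(p,yaw=None):
    s=get_state();M=Rn.from_quat(s["ee_rot"],scalar_first=True).as_matrix()
    print("t",s["clock"],"pos",s["position"].round(4),"q",s["qpos"].round(3),"F",s["contact_force"].round(1),"w",round(s["width"],4))
    print("toolx",M[:,0].round(3),"jaw yaw",np.degrees(np.arctan2(M[1,2],M[0,2])).round(1),"units to go",((M.T@(np.array(p)-s["position"]))/.12).round(3))
E
python3 -c "
from h import *
to([.501,.079,.231])"
```

```text
t 1.2 pos [0.36   0.3272 0.2286] q [ 5.950e-01  1.450e-01  1.686e+00 -1.000e-03  1.313e+00 -1.186e+00] F [0.5 0.5 0. ] w 0.0506
toolx [-0.001 -0.002 -1.   ] jaw yaw 102.1 units to go [-0.017 -0.716 -2.269]
```

>>> arm_command([
  {"angular":[0.02,0,0],"dp":[0,-0.143,-0.454],"gripper":50},
  {"angular":[0,0,0],"dp":[0,-0.143,-0.454],"gripper":50},
  {"angular":[0,0,0],"dp":[0,-0.143,-0.454],"gripper":50},
  {"angular":[0,0,0],"dp":[0,-0.143,-0.454],"gripper":50},
  {"angular":[0,0,0],"dp":[0,-0.143,-0.454],"gripper":50},
  {"angular":[0,0,0],"dp":[0.2,0,0],"gripper":50},
  {"angular":[0,0,0],"dp":[0.2,0,0],"gripper":50},
  {"angular":[0,0,0],"dp":[0,0,0],"gripper":50},
])

```text
clock: 2.2
position: [0.5006, 0.0614, 0.1799]
ee_rot: [-0.456, 0.542, -0.456, -0.54]
contact_force: [0.4, -1.0, 0.3]
width: 0.0501
```

```bash
python3 -c "
from h import *
to([.501,.079,.128])"
```

```text
t 2.2 pos [0.5006 0.0614 0.1799] q [-0.014  0.205  1.737 -0.002  1.198 -1.754] F [ 0.4 -1.   0.3] w 0.0501
toolx [ 0.002 -0.002 -1.   ] jaw yaw 99.7 units to go [ 0.432 -0.027  0.145]
```

>>> arm_command([
  {"angular":[0,0,0],"dp":[0.2,0,0.145],"gripper":50},
  {"angular":[0,0,0],"dp":[0.15,0,0],"gripper":50},
  {"angular":[0,0,0],"dp":[0.08,0,0],"gripper":50},
  {"angular":[0,0,0],"dp":[0,-0.1,0],"gripper":50},
  {"angular":[0,0,0],"dp":[0,-0.1,0],"gripper":50},
  {"angular":[0,0,0],"dp":[0,-0.1,0],"gripper":50},
  {"angular":[0,0,0],"dp":[0,-0.1,0],"gripper":50},
  {"angular":[0,0,0],"dp":[0,-0.1,0],"gripper":50},
])

```text
clock: 3.2
position: [0.5635, 0.0905, 0.1331]
ee_rot: [-0.457, 0.544, -0.454, -0.538]
contact_force: [-1.6, -0.6, 0.9]
width: 0.0499
```

```bash
python3 -c "
from h import *
xs=np.array([.984,.177]);f=np.array([.635,.057])-.037*xs+.045*np.array([-.177,.984])
to([*f,.128])
cv2.imwrite('pics/t1.png',cv2.resize(cam('top')['image'][140:290,190:390],None,fx=4,fy=4,interpolation=cv2.INTER_CUBIC))"
```

```text
t 3.2 pos [0.5635 0.0905 0.1331] q [ 0.039  0.336  1.674 -0.003  1.122 -1.702] F [-1.6 -0.6  0.9] w 0.0499
toolx [ 0.01  -0.002 -1.   ] jaw yaw 99.8 units to go [ 0.044 -0.228 -0.003]
```

View pics/t1.png

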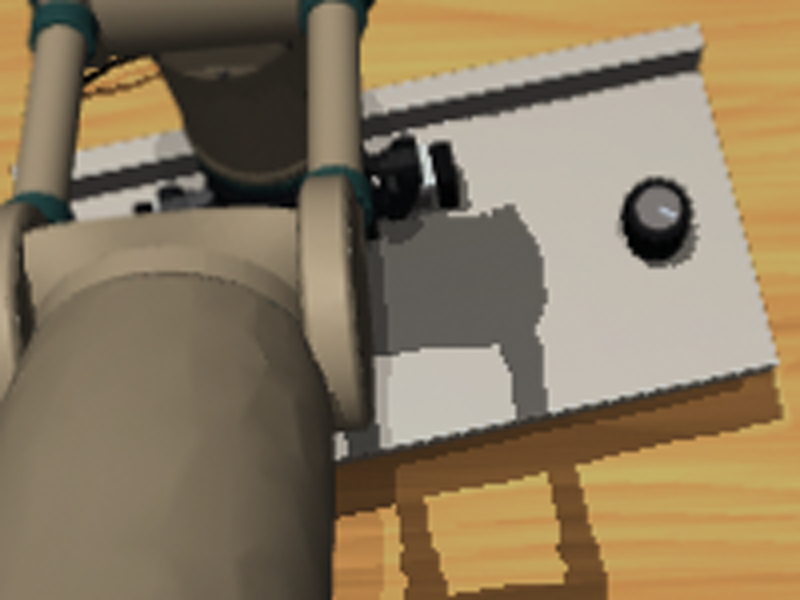

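The level (right cap at 445,175) is moving back ahead of the fingers, and about 27 mm should remain.

>>> arm_command([
  {"angular":[0,0,0],"dp":[0.02,-0.06,0],"gripper":50},
  {"angular":[0,0,0],"dp":[0.02,-0.06,0],"gripper":50},
  {"angular":[0,0,0],"dp":[0,-0.05,0],"gripper":50},
  {"angular":[0,0,0],"dp":[0,-0.04,0],"gripper":50},
  {"angular":[0,0,0],"dp":[0,-0.03,0],"gripper":50},
  {"angular":[0,0,0],"dp":[0,-0.03,0],"gripper":50},
  {"angular":[0,0,0],"dp":[0,-0.03,0],"gripper":50},
  {"angular":[0,0,0],"dp":[0,-0.03,0],"gripper":50},
])

```text
clock: 4.25
position: [0.5902, 0.0948, 0.1283]
ee_rot: [0.446, -0.538, 0.462, 0.546]
contact_force: [-9.7, -2.0, 5.8]
width: 0.0501
```

```bash
python3 -c "
from h import *
xs=np.array([.984,.177]);f=np.array([.635,.057])-.037*xs+.045*np.array([-.177,.984])
to([*f,.128])"
```

```text
t 4.25 pos [0.5902 0.0948 0.1283] q [ 0.048  0.394  1.593 -0.008  1.178 -1.696] F [-9.7 -2.   5.8] w 0.0501
toolx [-0.023 -0.009 -1.   ] jaw yaw 100.1 units to go [ 0.003 -0.004 -0.002]
```

>>> arm_command([
  {"angular":[0,0,0],"dp":[0,-0.04,0],"gripper":50},
  {"angular":[0,0,0],"dp":[0,-0.04,0],"gripper":50},
  {"angular":[0,0,0],"dp":[0,-0.05,0],"gripper":50},
  {"angular":[0,0,0],"dp":[0,-0.05,0],"gripper":50},
  {"angular":[0,0,0],"dp":[0,0.05,0],"gripper":50},
  {"angular":[0,0,0],"dp":[0,0.1,0],"gripper":50},
  {"angular":[0,0,0],"dp":[0,0.15,0],"gripper":60},
  {"angular":[0,0,0],"dp":[-0.3,0,0],"gripper":60},
])

```text
clock: 5.25
position: [0.5542, 0.0888, 0.1653]
ee_rot: [0.432, -0.527, 0.474, 0.558]
contact_force: [1.0, -0.8, 0.1]
width: 0.0597
```

```bash
python3 -c "
from h import *
to([.570,-.105,.205])"
```

```text
t 5.25 pos [0.5542 0.0888 0.1653] q [ 0.044  0.339  1.584 -0.015  1.291 -1.7  ] F [ 1.  -0.8  0.1] w 0.0597
toolx [-0.071 -0.017 -0.997] jaw yaw 100.2 units to go [-0.311  0.18  -1.614]
```

>>> arm_command([
  {"angular":[0,0,-0.046],"dp":[-0.33,0,0],"gripper":65},
  {"angular":[0,0,0],"dp":[0,0.03,-0.4],"gripper":65},
  {"angular":[0,0,0],"dp":[0,0.03,-0.4],"gripper":65},
  {"angular":[0,0,0],"dp":[0,0.03,-0.4],"gripper":65},
  {"angular":[0,0,0],"dp":[0,0.03,-0.4],"gripper":65},
  {"angular":[0,0,0],"dp":[0,0,0],"gripper":65},
  {"angular":[0,0,0],"dp":[0,0,0],"gripper":65},
  {"angular":[0,0,0],"dp":[0,0,0],"gripper":65},
])

```text
clock: 6.25
position: [0.5822, -0.1054, 0.2121]
ee_rot: [-0.457, 0.551, -0.448, -0.536]
contact_force: [1.1, 0.1, 0.5]
width: 0.0649
```

```bash
python3 -c "
from h import *
to([.570,-.105,.205])
for n,(r0,r1,c0,c1) in {'top':(140,290,190,390),'scene':(215,335,180,440)}.items():
  d=cam(n); cv2.imwrite('pics/%s2.png'%n,d['image'])
a=cv2.imread('pics/top2.png')[140:290,190:390];b=cv2.imread('pics/scene2.png')[225:315,190:390]
cv2.imwrite('pics/both2.png',cv2.resize(np.vstack([a[0:75],b[0:75]]),None,fx=4,fy=4,interpolation=cv2.INTER_CUBIC))"
```

```text
t 6.25 pos [ 0.5822 -0.1054  0.2121] q [-0.299  0.299  1.521  0.003  1.298 -2.051] F [1.1 0.1 0.5] w 0.0649
toolx [ 0.024 -0.004 -1.   ] jaw yaw 100.4 units to go [0.057 0.1   0.022]
```

View pics/both2.png

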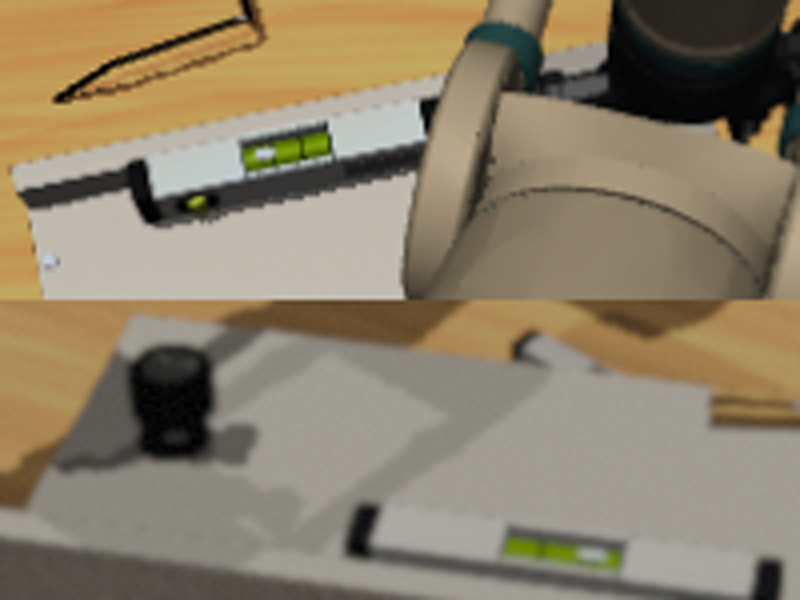

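The level lies flush in both views. The bubble sits about 12.2 mm to the +y side: at 265 against a window centre of 288 in the top view, and at 592 against 563 in the scene view. That means about 4.1 rad clockwise. I'll check the knob position across the two views.

```bash
python3 -c "
from h import *
t=cam('top');s=cam('scene')
o1,r1=ray(t,190+659/4-.4,140+203/4-.4);o2,r2=ray(s,232.6,239.6)
A=np.stack([r1,-r2],1);k=np.linalg.lstsq(A,o2-o1,rcond=None)[0];print(o1+r1*k[0],o2+r2*k[1])
p=(o1+r1*k[0]+o2+r2*k[1])/2
to([p[0],p[1],.130])"
```

```text
[ 0.57035619 -0.1038232   0.16390811] [ 0.56918882 -0.10085603  0.16320192]
t 6.45 pos [ 0.5822 -0.1054  0.2121] q [-0.298  0.299  1.52   0.003  1.298 -2.051] F [-0.1 -0.2  0.2] w 0.065
toolx [ 0.024 -0.005 -1.   ] jaw yaw 100.4 units to go [0.682 0.113 0.05 ]
```

>>> arm_command([
  {"angular":[0,0,0.015],"dp":[0,0.095,0.037],"gripper":62},
  {"angular":[0,0,0],"dp":[0,0,0],"gripper":62},
  {"angular":[0,0,0],"dp":[0.2,0,0],"gripper":62},
  {"angular":[0,0,0],"dp":[0.2,0,0],"gripper":62},
  {"angular":[0,0,0],"dp":[0.1,0,0],"gripper":62},
  {"angular":[0,0,0],"dp":[0.1,0,0],"gripper":62},
  {"angular":[0,0,0],"dp":[0.05,0,0],"gripper":62},
  {"angular":[0,0,0],"dp":[0,0,0],"gripper":62},
])

```text
clock: 7.45
position: [0.5707, -0.1025, 0.1331]
ee_rot: [-0.45, 0.547, -0.454, -0.541]
contact_force: [0.0, -0.2, -0.1]
width: 0.0617
```

```bash
python3 -c "
from h import *
to([.570,-.103,.131])
im=cam('scene')['image'];cv2.imwrite('pics/s3.png',cv2.resize(im[130:280,160:360],None,fx=4,fy=4,interpolation=cv2.INTER_CUBIC))"
```

```text
t 7.45 pos [ 0.5707 -0.1025  0.1331] q [-0.292  0.351  1.65  -0.01   1.135 -2.042] F [ 0.  -0.2 -0.1] w 0.0617
toolx [ 0.003 -0.01  -1.   ] jaw yaw 100.5 units to go [ 0.018  0.007 -0.003]
```

View pics/s3.png

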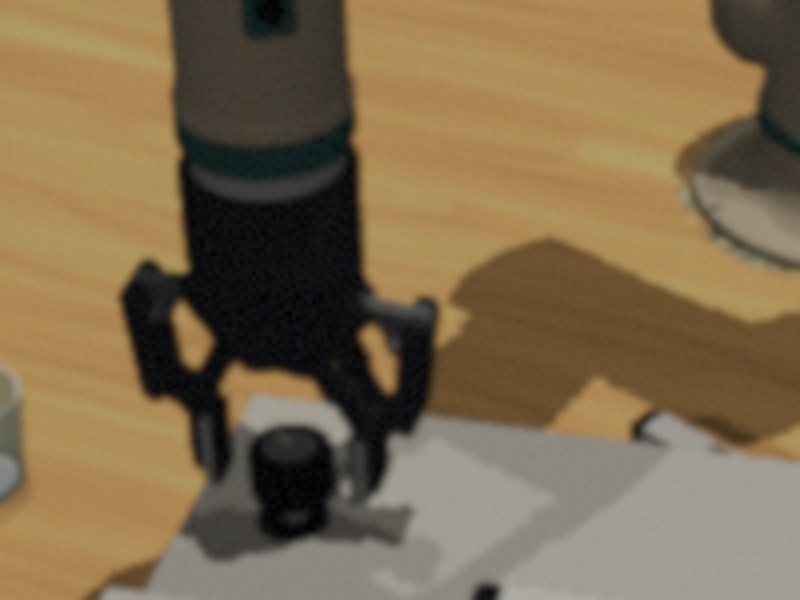

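The knob (292,480) stands centred between the open fingers, so I close and start turning.

>>> arm_command([
  {"angular":[0,0,0],"dp":[0,0,0],"gripper":30},
  {"angular":[0,0,0],"dp":[0,0,0],"gripper":30},
  {"angular":[0,0,0],"dp":[0,0,0],"gripper":30},
  {"angular":[0,0,0],"dp":[0,0,0],"gripper":30},
  {"angular":[0,0,0],"dp":[0,0,0],"gripper":30},
  {"angular":[0.05,0,0],"dp":[0,0,0],"gripper":30},
  {"angular":[0.1,0,0],"dp":[0,0,0],"gripper":30},
  {"angular":[0.1,0,0],"dp":[0,0,0],"gripper":30},
], grip_force=30)

```text
clock: 8.5
position: [0.5715, -0.104, 0.1345]
ee_rot: [0.55, -0.447, 0.553, 0.437]
contact_force: [-0.3, -1.6, -1.4]
width: 0.0363
```

```bash
python3 -c "
from h import *
to([.570,-.103,.131])"
```

```text
t 8.5 pos [ 0.5715 -0.104   0.1345] q [-0.292  0.35   1.648 -0.013  1.135 -1.638] F [-0.3 -1.6 -1.4] w 0.0363
toolx [ 0.005 -0.014 -1.   ] jaw yaw 77.4 units to go [0.029 0.014 0.005]
```

>>> arm_command([
  {"angular":[0.11,0,0],"dp":[0,0,0],"gripper":30},
  {"angular":[0.11,0,0],"dp":[0,0,0],"gripper":30},
  {"angular":[0.11,0,0],"dp":[0,0,0],"gripper":30},
  {"angular":[0.11,0,0],"dp":[0,0,0],"gripper":30},
  {"angular":[0.11,0,0],"dp":[0,0,0],"gripper":30},
  {"angular":[0.11,0,0],"dp":[0,0,0],"gripper":30},
  {"angular":[0.11,0,0],"dp":[0,0,0],"gripper":30},
  {"angular":[0.11,0,0],"dp":[0,0,0],"gripper":30},
])

```text
clock: 9.5
position: [0.5681, -0.1064, 0.1345]
ee_rot: [0.706, 0.02, 0.707, -0.033]
contact_force: [-0.4, -0.3, 0.0]
width: 0.0364
```

```bash
python3 -c "
from h import *
to([.570,-.103,.131])"
```

```text
t 9.5 pos [ 0.5681 -0.1064  0.1345] q [-0.294  0.349  1.649 -0.02   1.14  -0.211] F [-0.4 -0.3  0. ] w 0.0364
toolx [-0.002 -0.018 -1.   ] jaw yaw -4.3 units to go [0.029 0.03  0.014]
```

>>> arm_command([
  {"angular":[0.11,0,0],"dp":[0,0,0],"gripper":30},
  {"angular":[0.11,0,0],"dp":[0,0,0],"gripper":30},
  {"angular":[0.11,0,0],"dp":[0,0,0],"gripper":30},
  {"angular":[0.11,0,0],"dp":[0,0,0],"gripper":30},
  {"angular":[0.11,0,0],"dp":[0,0,0],"gripper":30},
  {"angular":[0.11,0,0],"dp":[0,0,0],"gripper":30},
  {"angular":[0.11,0,0],"dp":[0,0,0],"gripper":30},
  {"angular":[0.11,0,0],"dp":[0,0,0],"gripper":30},
])

```text
clock: 10.5
position: [0.5653, -0.1033, 0.1345]
ee_rot: [0.517, 0.478, 0.516, -0.488]
contact_force: [-0.3, -0.2, -0.7]
width: 0.0361
```

```bash
cat >> h.py <<'E'
def prof(n,p0,p1,k=8):
    "avg profile along p0->p1 (pixels)"
    im=np.mean([cam(n)["image"].astype(float) for _ in range(k)],0)
    p0,p1=map(np.array,(p0,p1)); t=np.linspace(0,1,41); out=[]
    for a in t:
        q=p0+a*(p1-p0); out.append(cv2.getRectSubPix(im.astype(np.float32),(1,1),tuple(map(float,q)))[0,0])
    return im,np.array(out)
E
python3 -c "
from h import *
to([.570,-.103,.131])
for n in('top','scene'):
  im=np.mean([cam(n)['image'].astype(float) for _ in range(4)],0);np.save('pics/%s4.npy'%n,im);cv2.imwrite('pics/%s4.png'%n,im)
a=cv2.imread('pics/top4.png')[165:190,235:285];b=cv2.imread('pics/scene4.png')[277:302,300:350]
cv2.imwrite('pics/both4.png',cv2.resize(np.vstack([a,b]),None,fx=10,fy=10,interpolation=cv2.INTER_CUBIC))"
```

```text
t 10.5 pos [ 0.5653 -0.1033  0.1345] q [-0.294  0.348  1.65  -0.014  1.149  1.216] F [-0.3 -0.2 -0.7] w 0.0361
toolx [-0.009 -0.011 -1.   ] jaw yaw -86.2 units to go [0.029 0.039 0.   ][ WARN:0@6.284] global loadsave.cpp:1063 imwrite_ Unsupported depth image for selected encoder is fallbacked to CV_8U.
```

View pics/both4.png

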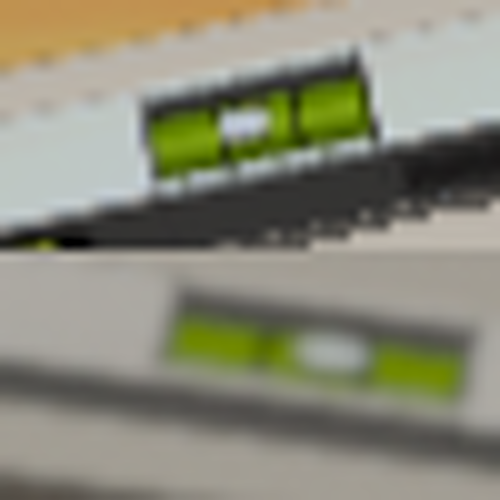

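The bubble is now about 2.9 mm to the +y side: top view 243 against a line midpoint of 257, scene view 335 against 320. About 50° more is needed.

>>> arm_command([
  {"angular":[0.11,0,0],"dp":[0,0,0],"gripper":30},
  {"angular":[0.11,0,0],"dp":[0,0,0],"gripper":30},
  {"angular":[0.11,0,0],"dp":[0,0,0],"gripper":30},
  {"angular":[0.11,0,0],"dp":[0,0,0],"gripper":30},
  {"angular":[0.1,0,0],"dp":[0,0,0],"gripper":30},
  {"angular":[0,0,0],"dp":[0,0,0],"gripper":30},
  {"angular":[0,0,0],"dp":[0,0,0],"gripper":30},
  {"angular":[0,0,0],"dp":[0,0,0],"gripper":30},
])

```text
clock: 11.9
position: [0.5665, -0.101, 0.1345]
ee_rot: [-0.271, -0.651, -0.267, 0.657]
contact_force: [-1.0, 0.5, -1.8]
width: 0.0359
```

>>> arm_command([
  {"angular":[0,0,0],"dp":[0,0,0],"gripper":65},
  {"angular":[0,0,0],"dp":[0,0,0],"gripper":65},
  {"angular":[0,0,0],"dp":[0,0,0],"gripper":65},
  {"angular":[0,0,0],"dp":[0,0,0],"gripper":65},
  {"angular":[0,0,0],"dp":[0,0,0],"gripper":65},
  {"angular":[0,0,0],"dp":[0,0,0],"gripper":65},
  {"angular":[0,0,0],"dp":[0,0,0],"gripper":65},
  {"angular":[0,0,0],"dp":[0,0,0],"gripper":65},
])

```text
clock: 12.9
position: [0.567, -0.103, 0.1351]
ee_rot: [-0.273, -0.65, -0.267, 0.657]
contact_force: [-0.5, 0.2, 0.2]
width: 0.065
```

```bash
cat > look.py <<'E'
from h import *
import sys
tag=sys.argv[1]
to([.570,-.103,.131])
for n in('top','scene'):
  im=np.mean([cam(n)['image'].astype(float) for _ in range(4)],0);cv2.imwrite('pics/%s%s.png'%(n,tag),im.round().astype(np.uint8))
  r0,r1,c0,c1=(165,190,235,285) if n=='top' else (277,302,300,350)
  c=cv2.resize(im[r0:r1,c0:c1].astype(np.float32),None,fx=10,fy=10,interpolation=cv2.INTER_CUBIC).clip(0,255).astype(np.uint8)
  hsv=cv2.cvtColor(c,cv2.COLOR_BGR2HSV)
  g=cv2.inRange(hsv,(25,110,50),(55,255,255)); hull=np.zeros_like(g)
  pts=cv2.findNonZero(cv2.morphologyEx(g,cv2.MORPH_OPEN,np.ones((15,15)))); (x,y),(w,h),a=rect=cv2.minAreaRect(pts)
  cv2.fillPoly(hull,[cv2.boxPoints(rect).astype(int)],255); hull=cv2.erode(hull,np.ones((9,9)))
  b=((hsv[...,1]<90)&(hsv[...,2]>120)&(hull>0)); by,bx=np.nonzero(b)
  L=max(w,h); print(n,'win',round(x),round(y),round(L),'bubble',bx.mean().round(1),by.mean().round(1),'off mm (+y)',((x-bx.mean() if n=='top' else bx.mean()-x)*50/L).round(2))
  globals()[n]=c
cv2.imwrite('pics/both%s.png'%tag,np.vstack([top,scene]))
E
python3 look.py 5
```

```text
t 12.9 pos [ 0.567  -0.103   0.1351] q [-0.292  0.348  1.649 -0.014  1.146  2.071] F [-0.5  0.2  0.2] w 0.065
toolx [-0.005 -0.012 -1.   ] jaw yaw -135.1 units to go [ 0.034  0.018 -0.018]
top win 191 150 364 bubble 130.6 169.3 off mm (+y) 8.24
scene win 319 105 290 bubble 316.5 103.1 off mm (+y) -0.41
```

View pics/both5.png

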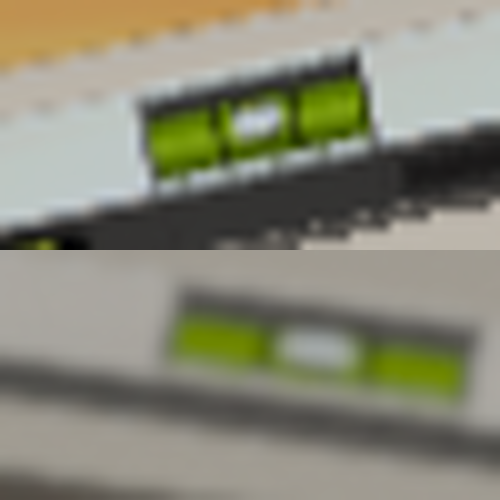

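The bubble is centred: top view 257 against lines at 221 and 295, scene view 317 against a window centre of 319. The automatic top number is wrong, because its mask also caught the side vial. I lift, turn back and close.

>>> arm_command([
  {"angular":[0,0,0],"dp":[-0.2,0,0],"gripper":65},
  {"angular":[0,0,0],"dp":[-0.25,0,0],"gripper":65},
  {"angular":[0,0,0],"dp":[-0.25,0,0],"gripper":65},
  {"angular":[-0.118,0,0],"dp":[0,0,0],"gripper":0},
  {"angular":[-0.118,0,0],"dp":[0,0,0],"gripper":0},
  {"angular":[-0.118,0,0],"dp":[0,0,0],"gripper":0},
  {"angular":[-0.118,0,0],"dp":[0,0,0],"gripper":0},
  {"angular":[-0.118,0,0],"dp":[0,0,0],"gripper":0},
])

```text
clock: 14.3
position: [0.5672, -0.1019, 0.2219]
ee_rot: [0.538, 0.456, 0.536, -0.464]
contact_force: [-0.6, -0.0, -0.5]
width: 0.0005
```

```bash
python3 -c "
from h import *
d=cam('top');s=cam('scene')
c=onz(d,260.4,176.6,.16);c2=onz(s,331.7,277+10.2,.16);print('level centre',c,c2)
ys=np.array([-.177,.984,0]);p=(c+c2)/2-.045*ys;p[2]=.18;print(p);to(p)"
```

```text
level centre [0.61359358 0.10238032 0.16      ] [0.61654697 0.10505342 0.16      ]
[0.62303527 0.05943687 0.18      ]
t 14.4 pos [ 0.5672 -0.1019  0.2219] q [-0.29   0.285  1.516 -0.013  1.343  1.135] F [ 0.1 -0.  -0.6] w -0.0
toolx [-0.005 -0.012 -1.   ] jaw yaw -81.5 units to go [ 0.331  0.661 -1.265]
```

>>> arm_command([
  {"angular":[0,0,0],"dp":[0,0.165,-0.316],"gripper":0},
  {"angular":[0,0,0],"dp":[0,0.165,-0.316],"gripper":0},
  {"angular":[0,0,0],"dp":[0,0.165,-0.316],"gripper":0},
  {"angular":[0,0,0],"dp":[0,0.165,-0.316],"gripper":0},
  {"angular":[0,0,0],"dp":[0,0,0],"gripper":0},
  {"angular":[0,0,0],"dp":[0.15,0,0],"gripper":0},
  {"angular":[0,0,0],"dp":[0.15,0,0],"gripper":0},
  {"angular":[0,0,0],"dp":[0,0,0],"gripper":0},
])

```text
clock: 15.4
position: [0.6256, 0.0608, 0.1827]
ee_rot: [0.531, 0.464, 0.527, -0.474]
contact_force: [-0.6, 0.6, 1.4]
width: -0.0001
```

```bash
python3 -c "
from h import *
to([.623,.059,.16])
im=cam('scene')['image'];cv2.imwrite('pics/s6.png',cv2.resize(im[200:320,240:400],None,fx=5,fy=5,interpolation=cv2.INTER_CUBIC))"
```

```text
t 15.4 pos [0.6256 0.0608 0.1827] q [-0.005  0.388  1.458 -0.015  1.3    1.45 ] F [-0.6  0.6  1.4] w -0.0001
toolx [-0.005 -0.014 -1.   ] jaw yaw -83.1 units to go [ 0.189 -0.022  0.01 ]
```

View pics/s6.png

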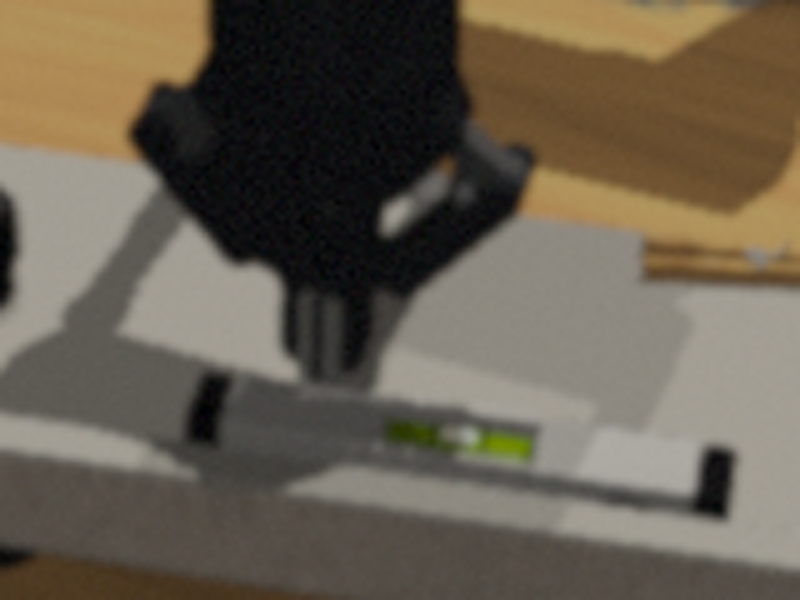

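The closed fingers (330,360) stand over the level on the -y side of the window, and the bubble stays visible at (462,435). I go down gently.

>>> arm_command([
  {"angular":[0,0,0],"dp":[0.07,-0.015,0],"gripper":0},
  {"angular":[0,0,0],"dp":[0.05,0,0],"gripper":0},
  {"angular":[0,0,0],"dp":[0.03,0,0],"gripper":0},
  {"angular":[0,0,0],"dp":[0.03,0,0],"gripper":0},
  {"angular":[0,0,0],"dp":[0.03,0,0],"gripper":0},
  {"angular":[0,0,0],"dp":[0.03,0,0],"gripper":0},
  {"angular":[0,0,0],"dp":[0.03,0,0],"gripper":0},
  {"angular":[0,0,0],"dp":[0.03,0,0],"gripper":0},
])

```text
clock: 16.45
position: [0.6255, 0.0591, 0.1601]
ee_rot: [0.534, 0.468, 0.523, -0.472]
contact_force: [-5.4, 0.1, 15.2]
width: 0.0
```

```bash
python3 -c "
from h import *
to([.623,.059,.16])"
```

```text
t 16.45 pos [0.6255 0.0591 0.1601] q [-0.008  0.396  1.503 -0.016  1.234  1.451] F [-5.4  0.1 15.2] w 0.0
toolx [ 0.008 -0.015 -1.   ] jaw yaw -83.3 units to go [ 0.    -0.021 -0.002]
```

>>> arm_command([
  {"angular":[0,0,0],"dp":[0.04,0,0],"gripper":0},
  {"angular":[0,0,0],"dp":[0.045,0,0],"gripper":0},
  {"angular":[0,0,0],"dp":[0.045,0,0],"gripper":0},
  {"angular":[0,0,0],"dp":[0.045,0,0],"gripper":0},
  {"angular":[0,0,0],"dp":[0.045,0,0],"gripper":0},
  {"angular":[0,0,0],"dp":[0.045,0,0],"gripper":0},
  {"angular":[0,0,0],"dp":[0.045,0,0],"gripper":0},
  {"angular":[0,0,0],"dp":[0.045,0,0],"gripper":0},
])

```text
clock: 17.45
position: [0.6256, 0.0591, 0.1601]
ee_rot: [0.542, 0.473, 0.515, -0.466]
contact_force: [-7.7, 0.7, 23.9]
width: 0.0002
```

```bash
python3 look.py 7; python3 -c "
from h import *
to([.623,.059,.16])
a=cv2.imread('pics/scene7.png')[215:315,220:380];b=cv2.imread('pics/top7.png')[145:205,220:380]
cv2.imwrite('pics/fin7.png',cv2.resize(np.vstack([b[:40],a[20:]]),None,fx=5,fy=5,interpolation=cv2.INTER_CUBIC))"
```

```text
t 17.45 pos [0.6256 0.0591 0.1601] q [-0.006  0.383  1.526 -0.019  1.197  1.452] F [-7.7  0.7 23.9] w 0.0002
toolx [ 0.035 -0.018 -0.999] jaw yaw -83.2 units to go [ 0.25  -0.629  1.281]
t 17.65 pos [0.6256 0.0591 0.1601] q [-0.006  0.383  1.526 -0.019  1.197  1.452] F [-7.9  0.6 23.9] w -0.0002
toolx [ 0.035 -0.018 -0.999] jaw yaw -83.2 units to go [-0.    -0.021 -0.002]Traceback (most recent call last):
  File "look.py", line 11, in <module>
    pts=cv2.findNonZero(cv2.morphologyEx(g,cv2.MORPH_OPEN,np.ones((15,15)))); (x,y),(w,h),a=rect=cv2.minAreaRect(pts)
                                                                                                 ~~~~~~~~~~~~~~~^^^^^
cv2.error: OpenCV(4.12.0) /io/opencv/modules/imgproc/src/convhull.cpp:143: error: (-215:Assertion failed) total >= 0 && (depth == CV_32F || depth == CV_32S) in function 'convexHull'

[ WARN:0@0.555] global loadsave.cpp:275 findDecoder imread_('pics/scene7.png'): can't open/read file: check file path/integrity
Traceback (most recent call last):
TypeError: 'NoneType' object is not subscriptable
```

```bash
python3 -c "
from h import *
im=np.mean([cam('scene')['image'].astype(float) for _ in range(4)],0).round().astype(np.uint8)
a=cv2.resize(im[205:325,220:380],None,fx=4,fy=4,interpolation=cv2.INTER_CUBIC)[:,:]
b=cv2.resize(im[280:296,310:354],None,fx=14,fy=14,interpolation=cv2.INTER_CUBIC)[:,:616]
c=np.zeros((224,640,3),np.uint8);c[:,:616]=b
cv2.imwrite('pics/fin8.png',np.vstack([a[100:],c]));print(get_state()['contact_force'])"
```

```text
[-9.04539324  0.37243747 23.58158953]
```

View pics/fin8.png

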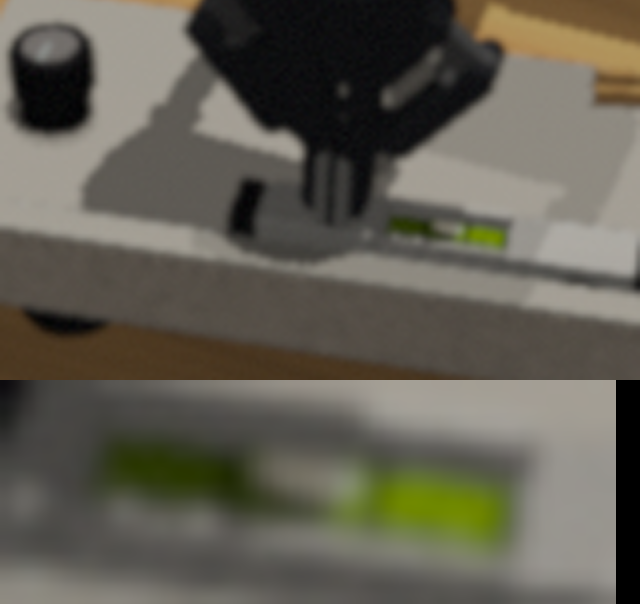

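The last view shows the fingers pressing the level at (335,200), level against the upstand. The bubble (about 303) sits between its lines (about 240 and 365). The press is steady at 24 N, so I hand in.

```bash
python3 -c "
from rig import *
print(sign_off())"
```

```text
the job is handed in; nothing more can be done
None
```

The job is done and handed in at about 18 s, with the fingers still pressing the level.

- **Push:** I pushed the spirit level back with both fingers until it met the rear upstand. The reaction was about 10 N, then I pushed a little harder to square it. Both views afterwards showed it flush.
- **Knob:** I turned it about 235° clockwise in one grip, which took the bubble from about 12 mm on the +y side to the centre.
- **Press:** I pressed with closed fingers from above, about 45 mm to the -y side of the window. At hand-in it held a steady 24 N down and about 8–9 N toward the upstand.

**Last checks:** Before pressing, both views put the bubble within about 0.5 mm of centre. While pressing, only the scene view was clear. It showed the bubble between its lines, within about 1 mm of centre.

**Failed or disagreed:** The automatic bubble reading from the top view was wrong (8 mm), because its mask also caught other things such as the side vial. I read that picture by eye instead. The same script failed during the press, probably because the arm hid the level from the top camera. The top and scene views differed by about 3 mm on the level's centre.

I never touched the clothes peg, deodoriser or jar, but I did not re-measure them at the end.

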